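Clamp a hanging plaque in the carving jig

ROBOT

A 7-joint arm with a two-finger parallel gripper is mounted at the origin on the work surface. World frame = base frame: x ahead of the robot, y to its left, z up, the work surface at z = 0. Lengths are in mm, angles in rad, forces in N, time in s.
With the tool pointing down it reaches from about 400 to 875 mm from the base axis. Payload 19.3 kg.
Tool frame: the origin (TCP) lies at the very end of the fingers, on their centre line; the grasp point (between the pads) lies 19 mm behind it (bot.hold_point_z is the distance from the TCP to the grasp point, in mm); x points along the fingers, y is the direction in which the jaws open and shut, and the axes are right-handed (so a half turn about x gives the same grasp; the last joint's range is limited). The gripper opens to 85 mm and grips with 20 to 120 N. Pads are 22 mm wide; open, the fingers measure 114 mm over their backs; the gripper's body (76 mm by 85 mm) begins 54 mm behind the grasp point. The pads swing forward as they close: fully open they stand 13 mm farther back than shut.
Start: joints at [-1.269, 0.521, -0.036, 1.599, 0.021, 1.021, -0.113], TCP at [227.076, 582.281, 231.291] pointing down, gripper open.
Joint ranges: [-2.91, 2.91], [-0.3, 2.13], [-1.5, 1.42], [0.17, 2.43], [-1.26, 4.41], [0.16, 1.93], [-2.52, 2.52]. Speed limits (rad/s): [1.89, 1.89, 2.39, 2.39, 3.01, 3.01, 3.01].

INTERFACE

Orientations are given as [roll, pitch, yaw] about the fixed x, y, z axes, in that order (R = Rz(yaw) Ry(pitch) Rx(roll)).
In Python, from plant import bot gives the robot as it stands.
- The arm moves only by the tool step_arm, never from a script. Its argument "motion" is a list of rows, each a list of 5 numbers: the shift along the tool's x, y, z in m, then the turn about the tool's x in rad, then the finger opening in m, from 0 to 0.0854. A call has 1 to 20 rows; each row shifts and turns the commanded pose from where the row before left it, along the tool's axes as they then stand; what a row does not reach is not made up. A row lasts 1/12 s, in which the tool goes at most 41.7 mm and 7.16 degrees, less where a joint would pass 70% of its speed; a pose out of reach is approached as far as the arm can. A call with a gripper value outside its range is refused whole. The fingers move at their own pace and stop on an object; "force" is the grip in N (left out, the last holds). Time passes only in rows, so rows that do not move let the fingers close. It gives the time, the measured TCP pose, the force and the opening at its end, in the units of the state.
- bot.sense(): the state, without advancing time (a new reading comes with each control period).
- bot.grab_frame(name): name is "scene" or "top" or "wrist"; returns a dict with "image" (420x560x3 uint8, red, green, blue), "fx", "fy", "cx", "cy" (pixels), "dist" ([k1, k2, p1, p2, k3] as OpenCV has them; the pictures are not rectified), "T" (4x4, takes a point from camera to world coordinates). Camera axes: x right, y down, z forward; pixel columns grow to the right and rows downward; lengths in mm; the calibration is good to about 2 mm. A picture is of the moment at which its call begins. There is no depth.
- bot.finish_job(): hands the job in, once; it reports no verdict.
The state is a dict: "time": time; "joints": joint angles; "joint_velocities": joint speeds; "joint_torque": joint torques, N m; "eef_pos": TCP position; "eef_rot": TCP orientation; "force": force on the tool from outside, world axes, zero at the start; "torque": the same for the moment, N m; "opening": opening from 0.0 (shut) to 1.0 (fully open).
Only numpy, scipy, OpenCV 4.12 (cv2) and the standard library are available. Lean on these libraries where they do the work, as an engineer would, in place of code of your own. Each camera call takes 0.05 s, during which the arm holds its last target. There are 200 camera calls.

TASK

Take the rectangular wide-shouldered plaque off its hook and lower it gently, lug upwards, between the two walls of the holding jig, centred along the slot and all the way down onto the jig's seat; the seat's height is set differently each time, so feel for it, and do not drop the plaque. Let go, then swing the jig's lever over and press it down firmly, so that its pad stays clamped on the plaque's shoulder. Leave the round and the slim plaque hanging where they are.

Things in the scene. Friction and masses are not known exactly. Their poses are not given: they have to be found in the camera images.
- plaque: The wooden plaque to clamp, hanging on one of three hooks. Body 130 mm wide (y) x 80 high (z) x 18 thick (x); origin at the middle of its bottom edge. On it, centred, a lug 46 wide, 18 thick, up to z = 155 mm, with a hole 24 wide, from z = 85 to 115; solid above the hole. Shoulders beside the lug at z = 80. Hanging, its -x points to the hook's free end. 0.14 to 0.28 kg.
- plaque_hole (a point): Centre of the plaque's lug hole (100 mm above its bottom edge).
- plaque_lug (a point): Centre of the top edge of the plaque's lug (155 mm above its bottom edge).
- plaque_round: Another plaque of the same wood and lug, with a round body 100 mm across. Leave hanging. Origin 115 mm below the top of its hole.
- plaque_slim: Another plaque of the same wood and lug, with a body 70 mm wide. Leave hanging. Origin 115 mm below the top of its hole.
- rail: Fixed wooden rail 500 mm long (its y); origin on the table under its middle; bar 20 mm thick, top at 208 mm. Three hooks of 10 mm round steel at y = -160, 0, 160 point to -x, axis 200 mm high; plaques hang at x = -40. From x = -68 a hook turns up into a lip, its top 216 mm high; it ends at x = -83. A plaque must rise 11 to 20 mm to clear the lip, then be drawn off to -x.
- jig: Fixed wooden holding jig; origin at table height under the middle of its slot. Slot along its y, 21 mm wide, between two walls 22 thick, 150 long, tops 75 mm above the table; open ends, but the lever's post stands at the +y end (y = 78 to 108, 128 high). In the slot is a seat bar, its top anywhere from 25 to 45 mm above the table (not measured).
- slot_mouth (a point): Centre of the slot at the height of the wall tops (z = 75 mm over the jig's origin).
- lever (a joint): Angle of the jig's steel lever about its hinge axis (parallel to the jig's x): 0 = level, pointing to the jig's -y over the slot; 1.57 = straight up; grows to 2.0 leaning outwards, negative = tip below level. Stiff hinge (about 0.3 N m): it stays where it is left. It meets a seated plaque at about 0 to 0.5.
- lever_axis (a point): The lever's hinge axis, 88 mm from the slot's middle to the jig's +y and 122 mm above the table. The lever is a bar 24 mm wide (jig x), 12 mm thick (6 mm either side of the axis line), ending 63 mm from the axis.
- lever_pad (a point): Lowest point of the rubber pad (18 mm ball) under the lever, 44 mm along the lever from the hinge axis and 19 mm below the lever's centre line when level; it presses on the plaque's shoulder.

How it is judged:
By the outcome, as a careful person would: the job done as asked, in the order asked, and still so for the second after the job is handed in, with the robot touching nothing.
It also fails if it takes over 70 s, if anything falls off the work surface, if the arm or the gripper's body presses on something with over 40 N, if the wrist force passes 120 N, or if a joint passes its speed limit or range.

## Working session

There is one attempt and no reset: what is moved stays moved. The work goes in short steps, Python scripts to look and compute and a tool call to move; the robot and the scene stay as the last step left them, time stands still between calls to the robot, and variables do not carry over. Pictures are saved under pics/ and viewed, about 8 in all and at most 12, crops included, and the job is handed in when it is done.

Besides the shell and the picture viewer there is one more tool, called after "Request:" by a JSON object that holds its "op" and its "data". step_arm: Moves the arm, as the interface text tells. Its arguments: {"type":"object","properties":{"motion":{"type":"array","items":{"type":"array","items":{"type":"number"}}},"force":{"type":"number"}},"required":["motion"]}

```bash
ls; mkdir -p pics; python3 - <<'E'
from plant import bot
import cv2
s=bot.sense();print({k:s[k] for k in('time','eef_pos','eef_rot','opening','force')},bot.hold_point_z)
for n in('scene','top'):
    f=bot.grab_frame(n);cv2.imwrite(f'pics/{n}1.png',f['image'][:,:,::-1]);print(n,f['fx'],f['fy'],f['cx'],f['cy'],f['dist'],f['T'])
E
```

```text
pics
{'time': 0.0, 'eef_pos': array([226.97374369, 581.99409406, 230.74513199]), 'eef_rot': array([-1.49846646,  1.56971392, -1.87027892]), 'opening': 0.9987735768306748, 'force': array([-0.00542873, -0.14454774,  0.73867822])} 18.700000000000003
scene 400.5200728624176 400.5200728624176 286.4714468455855 213.22048259979476 [-0.077155  0.        0.        0.        0.      ] [[-5.24439839e-01  6.22063852e-01 -5.81377175e-01  1.07860296e+03]
 [ 8.51439193e-01  3.80132348e-01 -3.61318003e-01  3.45497819e+02]
 [-3.76259853e-03 -6.84496868e-01 -7.29006091e-01  8.41586088e+02]
 [ 0.00000000e+00  0.00000000e+00  0.00000000e+00  1.00000000e+00]]
top 384.8276392564421 384.8276392564421 275.8060075492855 203.43025304967105 [-0.10546094  0.          0.          0.          0.        ] [[ 2.63407492e-02 -9.94249525e-01  1.03798110e-01  4.27924287e+02]
 [-9.98582393e-01 -3.09746498e-02 -4.32871315e-02  7.72885699e+00]
 [ 4.62533200e-02 -1.02510750e-01 -9.93655965e-01  9.66387204e+02]
 [ 0.00000000e+00  0.00000000e+00  0.00000000e+00  1.00000000e+00]]
```

View pics/scene1.png

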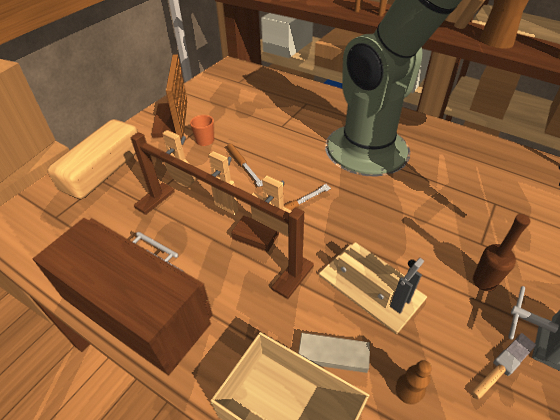

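View pics/top1.png

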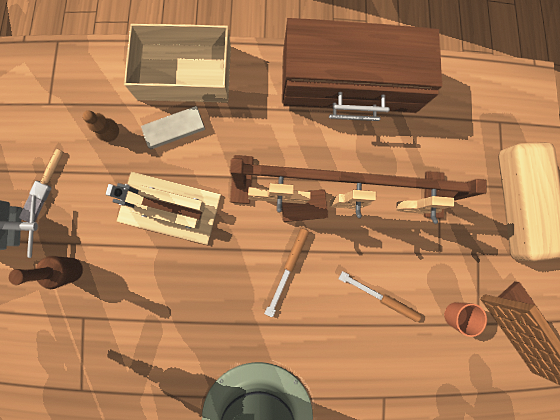

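The scene view shows the rail with three plaques in the middle and the jig right of it, around (375,285). In the top view, the rail bar runs (235,165) to (485,190) and the jig is at (170,208) with its lever post at (120,190). I'll enlarge both for precise pixels.

```bash
python3 - <<'E'
import cv2
a=cv2.imread('pics/top1.png');b=cv2.imread('pics/scene1.png')
cv2.imwrite('pics/c1.png',cv2.resize(a[145:245,225:495],(800,296),interpolation=cv2.INTER_CUBIC))
c1=cv2.resize(a[145:225,230:490],(780,240),interpolation=cv2.INTER_CUBIC)
c2=cv2.resize(a[165:255,100:230],(520,360),interpolation=cv2.INTER_CUBIC)
import numpy as np
o=np.zeros((600,780,3),np.uint8);o[:240]=c1;o[240:,:520]=c2
cv2.imwrite('pics/c2.png',o)
o=cv2.resize(b[125:335,130:435],(800,551),interpolation=cv2.INTER_CUBIC);cv2.imwrite('pics/c3.png',o)
E
```

```text
(no output)
```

View pics/c2.png

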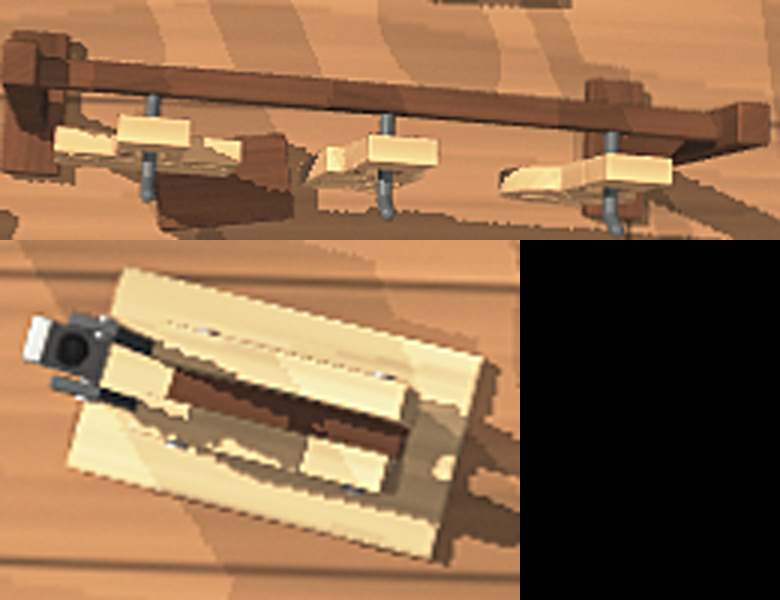

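View pics/c3.png

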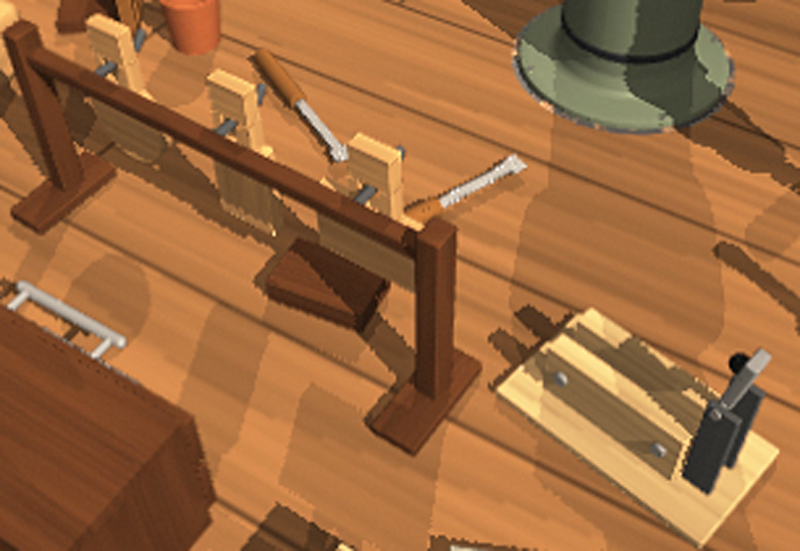

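Wide plaque is on the leftmost (+y) hook, its lug top at crop (118–190, 116–145) of the top view. The jig's slot runs from post at crop (110,350) to open end (405,440), and the lever stands up leaning outwards.

```bash
cat >h.py <<'E'
import numpy as np,cv2
from scipy.optimize import least_squares
from scipy.spatial.transform import Rotation as R
def proj(f,P):
    Ti=np.linalg.inv(f['T']);K=np.array([[f['fx'],0,f['cx']],[0,f['fy'],f['cy']],[0,0,1]])
    return cv2.projectPoints(np.asarray(P,float),cv2.Rodrigues(Ti[:3,:3])[0],Ti[:3,3],K,np.array(f['dist'],float))[0][:,0]
def place(p,P):
    c,s=np.cos(p[2]),np.sin(p[2]);P=np.asarray(P,float)
    return np.c_[p[0]+c*P[:,0]-s*P[:,1],p[1]+s*P[:,0]+c*P[:,1],P[:,2]]
def fit(obs,p0):  # obs: list of (frame,pts3d,px)
    r=least_squares(lambda p:np.concatenate([(proj(f,place(p,P))-px).ravel() for f,P,px in obs]),p0,loss='soft_l1')
    return r.x,r.fun.reshape(-1,2)
def box(x0,x1,y0,y1,z0,z1):
    c=[(x,y,z) for x in(x0,x1) for y in(y0,y1) for z in(z0,z1)]
    return [(a,b) for i,a in enumerate(c) for b in c[i+1:] if sum(u!=v for u,v in zip(a,b))==1]
def draw(im,f,p,segs,s,off,col):
    for a,b in segs:
        q=(proj(f,place(p,[a,b]))-off+.5)*s-.5
        cv2.line(im,*[tuple(int(v) for v in np.round(k)) for k in q],col,1,cv2.LINE_AA)
RAIL=box(-10,10,-250,250,188,208)+[((-10,y,200),(-83,y,200)) for y in(-160,0,160)]
PL=lambda y,x=-40:box(x-9,x+9,y-23,y+23,170,245)
JIG=box(10.5,32.5,-75,75,75,75.1)+box(-32.5,-10.5,-75,75,75,75.1)+box(-10.5,10.5,-75,75,35,35.1)+box(-12,12,78,108,127,128)
E
python3 - <<'E'
from h import *
from plant import bot
import pickle
F={n:bot.grab_frame(n) for n in('scene','top')};pickle.dump(F,open('F.pkl','wb'))
t,s=F['top'],F['scene']
A=lambda L,o,k:np.array(L,float)/k+o-.0
tp=A([(118,115),(190,120),(190,147),(118,143),(440,138),(436,167),(368,165),(606,152),(672,156),(672,185),(605,181)],(230,145),3)
P=[(-31,183,245),(-31,137,245),(-49,137,245),(-49,183,245),(-31,-23,245),(-49,-23,245),(-49,23,245),(-31,-137,245),(-31,-183,245),(-49,-183,245),(-49,-137,245)]
k=305/800
sp=A([(348,152),(387,165),(402,145),(364,134),(208,85),(246,97),(255,82),(87,18),(122,28)],(0,0),1/k)+(130,125)
PS=[(-31,183,245),(-31,137,245)][::1]
# scene camera looks to -x,-y: nearest lug edge is +x one; left in image = -y
PS=[(-31,137,245),(-31,183,245),(-49,183,245),(-49,137,245),(-31,-23,245),(-31,23,245),(-49,23,245),(-31,-183,245),(-31,-137,245)]
p,r=fit([(t,P,tp),(s,PS,sp)],[560,-100,0]);print('rail',p,np.round(r,1).tolist())
j=A([(413,145),(380,252),(388,215)],(100,165),4)
PJ=[(32.5,-75,75),(-32.5,-75,75),(-10.5,-75,75)]
q,r=fit([(t,PJ,j)],[500,200,0]);print('jig',q,np.round(r,1).tolist())
o=np.zeros((600,780,3),np.uint8)
im=t['image'][:,:,::-1]
c1=cv2.resize(im[145:225,230:490],(780,240),interpolation=cv2.INTER_CUBIC)
c2=cv2.resize(im[165:255,100:230],(520,360),interpolation=cv2.INTER_CUBIC)
draw(c1,t,p,RAIL,3,(230,145),(255,255,0));[draw(c1,t,p,PL(y),3,(230,145),(0,0,255)) for y in(-160,0,160)]
draw(c2,t,q,JIG,4,(100,165),(255,0,0))
o[:240]=c1;o[240:,:520]=c2;cv2.imwrite('pics/ov1.png',o)
E
```

```text
rail [ 5.64431137e+02 -1.93965064e+02 -4.41271770e-02] [[-0.3, -0.2], [-0.2, 0.0], [-0.8, 0.4], [-1.0, -0.1], [-1.2, 0.5], [-0.2, 0.1], [-1.0, -1.1], [-0.3, 0.4], [-0.4, 0.8], [-0.6, 0.2], [-0.2, -0.2], [-1.6, -5.3], [0.4, -2.5], [-0.6, 0.5], [-2.9, -2.9], [-1.7, -4.6], [-1.6, -2.4], [-0.1, -0.7], [-1.9, -0.4], [-2.6, 1.6]]
jig [ 5.09005998e+02  2.18692963e+02 -2.60176832e-01] [[-0.1, -0.1], [-0.3, -0.0], [0.5, 0.1]]
```

View pics/ov1.png

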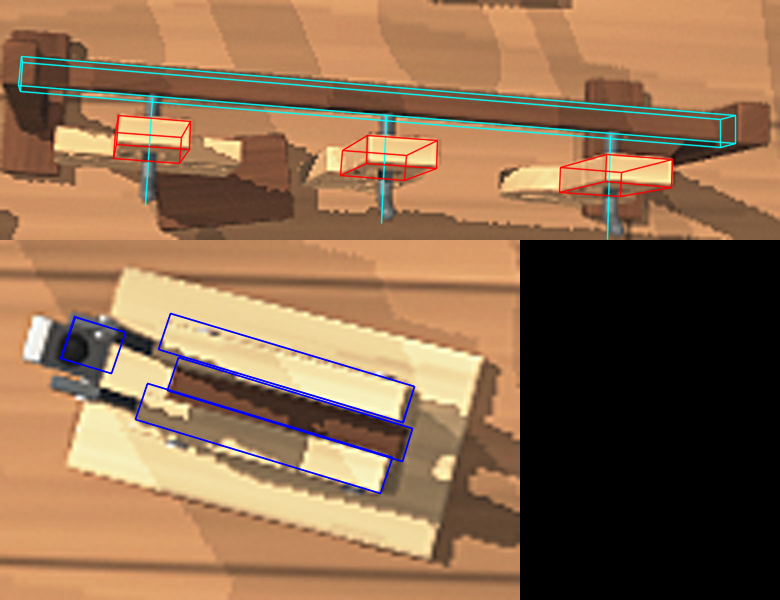

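Overlay matches: rail and lugs coincide with the picture within ~1 px, jig slot and walls close. Next I plan the transit and get tool axes.

```bash
cat >>h.py <<'E'
def plan(bot,target,yawj,say=True):
    "tool-frame shift (m) to target TCP; turn about tool x putting jaw axis (tool y) along world direction yawj (mod pi)"
    s=bot.sense();M=R.from_euler('xyz',s['eef_rot']).as_matrix()
    d=M.T@(np.array(target)-s['eef_pos'])/1000
    u=M.T@np.array([np.cos(yawj),np.sin(yawj),0]);a=np.arctan2(u[2],u[1]);a=(a+np.pi/2)%np.pi-np.pi/2
    print('pos',s['eef_pos'].round(1),'t',round(s['time'],2),'shift',d.round(4),'turn',round(a,4),'force',s['force'].round(2),'open',round(s['opening'],3),'q7',s['joints'][6].round(2))
    print('axes x',M[:,0].round(3),'y',M[:,1].round(3),'z',M[:,2].round(3))
    return d,a
E
python3 - <<'E'
from h import *
from plant import bot
plan(bot,(470,219,280),-0.26)
f=bot.grab_frame('wrist');s=bot.sense();M=R.from_euler('xyz',s['eef_rot']).as_matrix()
print('cam in tool',M.T@(f['T'][:3,3]-s['eef_pos']),(M.T@f['T'][:3,:3]).round(2),f['fx'])
E
```

```text
pos [227.  582.1 231. ] t 0.2 shift [-0.0488 -0.2501  0.3583] turn 1.459 force [ 0.5  -0.43 -0.11] open 1.004 q7 -0.11
axes x [-0.    -0.001 -1.   ] y [ 0.363  0.932 -0.001] z [ 0.932 -0.363  0.   ]
cam in tool [-1.42912312e+02  7.94954891e-02 -6.98849097e+01] [[-0.   -0.28  0.96]
 [ 1.    0.    0.  ]
 [-0.    0.96  0.28]] 321.80031130281543
```

```bash
python3 - <<'E'
from h import *
from plant import bot
plan(bot,(500,250,280),-0.26)
E
```

```text
pos [227.  582.2 231. ] t 0.25 shift [-0.0489 -0.2103  0.375 ] turn 1.459 force [ 0.27 -0.01  0.45] open 1.001 q7 -0.11
axes x [-0. -0. -1.] y [ 0.363  0.932 -0.001] z [ 0.932 -0.363  0.   ]
```

Request:
{"op": "step_arm", "data": {"motion": [[-0.003, -0.0124, 0.022, 0, 0.0854], [-0.003, -0.0124, 0.022, 0, 0.0854], [-0.003, -0.0124, 0.022, 0, 0.0854], [-0.003, -0.0124, 0.022, 0, 0.0854], [-0.003, -0.0124, 0.022, 0, 0.0854], [-0.003, -0.0124, 0.022, 0, 0.0854], [-0.003, -0.0124, 0.022, 0, 0.0854], [-0.003, -0.0124, 0.022, 0, 0.0854], [-0.003, -0.0124, 0.022, 0, 0.0854], [-0.003, -0.0124, 0.022, 0, 0.0854], [-0.003, -0.0124, 0.022, 0, 0.0854], [-0.003, -0.0124, 0.022, 0, 0.0854], [-0.003, -0.0124, 0.022, 0, 0.0854], [-0.003, -0.0124, 0.022, 0, 0.0854], [-0.003, -0.0124, 0.022, 0, 0.0854], [-0.003, -0.0124, 0.022, 0, 0.0854], [-0.001, -0.0124, 0.022, 0, 0.0854]]}}

```text
time: 1.67
eef_pos: [499.7, 249.0, 280.7]
eef_rot: [0.985, 1.57, 0.613]
force: [-0.6, 0.0, 0.4]
opening: 0.997
```

Request:
{"op": "step_arm", "data": {"motion": [[0, 0, 0, 0.112, 0.0854], [0, 0, 0, 0.112, 0.0854], [0, 0, 0, 0.112, 0.0854], [0, 0, 0, 0.112, 0.0854], [0, 0, 0, 0.112, 0.0854], [0, 0, 0, 0.112, 0.0854], [0, 0, 0, 0.112, 0.0854], [0, 0, 0, 0.112, 0.0854], [0, 0, 0, 0.112, 0.0854], [0, 0, 0, 0.112, 0.0854], [0, 0, 0, 0.112, 0.0854], [0, 0, 0, 0.112, 0.0854], [0, 0, 0, 0.115, 0.0854], [0, 0, 0, 0, 0.0854], [0, 0, 0, 0, 0.0854]]}}

```text
time: 2.92
eef_pos: [498.8, 250.2, 280.2]
eef_rot: [-0.039, 1.571, -1.866]
force: [0.8, 0.1, -0.7]
opening: 0.999
```

```bash
python3 - <<'E'
from h import *
from plant import bot
import pickle
plan(bot,(500,250,280),-0.26)
f=bot.grab_frame('wrist');pickle.dump(f,open('W.pkl','wb'))
q=[509.0,218.7,-.26]
im=cv2.resize(f['image'][:,:,::-1],(784,588),interpolation=cv2.INTER_CUBIC)
draw(im,f,q,JIG,1.4,(0,0),(255,0,0))
cv2.imwrite('pics/w1.png',im)
E
```

```text
pos [498.8 250.2 280.2] t 2.92 shift [ 0.0002  0.0012 -0.0001] turn 0.0039 force [ 0.75  0.06 -0.71] open 0.999 q7 -0.67
axes x [-0. -0. -1.] y [ 0.967 -0.253 -0.   ] z [-0.253 -0.967  0.   ]
```

View pics/w1.png

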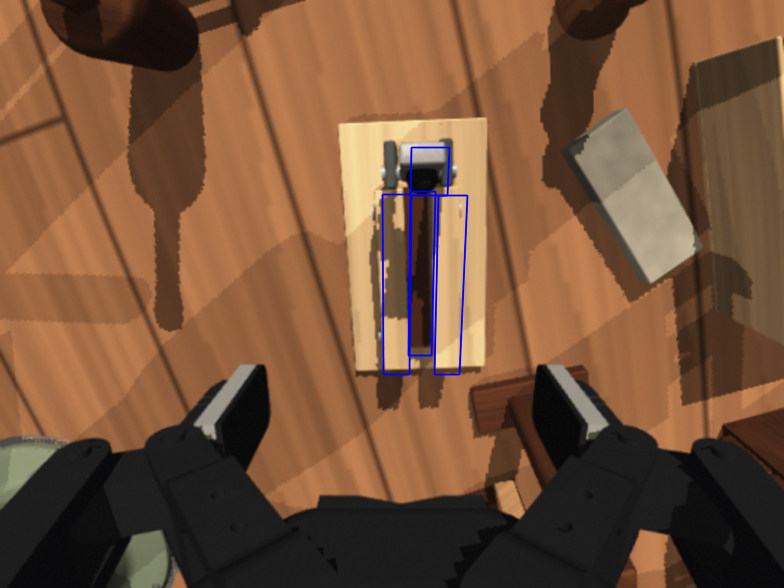

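The wrist view shows the jig at (340–487, 118–375); overlay is a few px off to the right and down. I crop and enlarge to get accurate wall corners.

```bash
python3 - <<'E'
from h import *
import pickle
f=pickle.load(open('W.pkl','rb'))
c=f['image'][80:275,240:352,::-1].transpose(1,0,2)
cv2.imwrite('pics/w2.png',cv2.resize(c,None,fx=4,fy=4,interpolation=cv2.INTER_CUBIC))
E
```

```text
(no output)
```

View pics/w2.png

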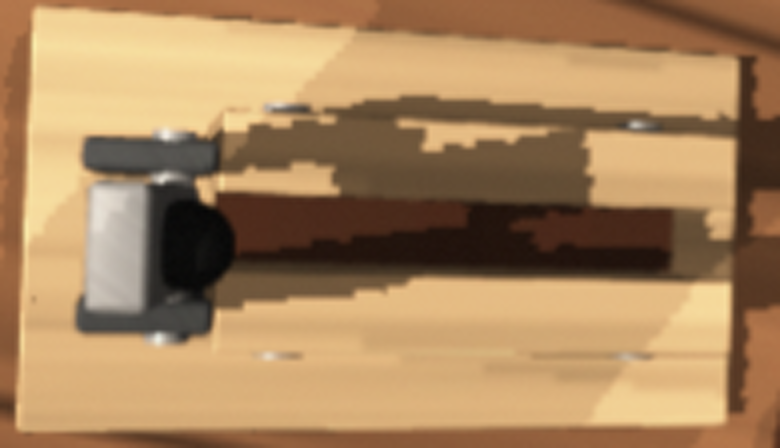

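```bash
python3 - <<'E'
from h import *
import pickle
f=pickle.load(open('W.pkl','rb'));F=pickle.load(open('F.pkl','rb'))
def T(L):
    L=np.array(L,float);return np.c_[240+L[:,1]/4-.4,80+L[:,0]/4-.4]
px=T([(735,132),(735,208),(733,280),(729,356),(221,110),(217,192),(215,352)])
P=[(-32.5,-75,75),(-10.5,-75,75),(10.5,-75,75),(32.5,-75,75),(-32.5,75,75),(-10.5,75,75),(32.5,75,75)]
q,r=fit([(f,P,px)],[509,219,-.26]);print(q,r.round(1).tolist())
t=F['top'];j=np.array([(413,145),(380,252),(388,215)])/4+(100,165)
PJ=[(32.5,-75,75),(-32.5,-75,75),(-10.5,-75,75)]
q2,r=fit([(t,PJ,j),(f,P,px)],q);print(q2,r.round(1).tolist())
E
```

```text
[ 5.07296313e+02  2.24678897e+02 -2.21410593e-01] [[0.6, 0.6], [0.1, 0.0], [-0.2, -0.1], [-0.7, 0.3], [-0.3, -0.1], [-0.1, 0.1], [0.5, -0.7]]
[ 5.07189320e+02  2.24405707e+02 -2.22021579e-01] [[-2.8, -0.7], [-2.0, -0.3], [-1.5, -0.3], [0.5, 0.8], [0.0, 0.2], [-0.3, 0.2], [-0.7, 0.6], [-0.3, 0.1], [-0.0, 0.4], [0.5, -0.4]]
```

Wrist fit and base-plate edges agree on jig yaw −0.22; jig at about (507, 224.5). Now to the plaque.

```bash
python3 - <<'E'
from h import *
from plant import bot
plan(bot,(531.5,-32.4,285),-0.044)
E
```

```text
pos [498.9 250.1 280.3] t 2.97 shift [-0.0047  0.103   0.2651] turn -0.2115 force [-0.29 -0.33 -0.02] open 1.003 q7 -0.67
axes x [-0. -0. -1.] y [ 0.968 -0.253 -0.   ] z [-0.253 -0.968  0.   ]
```

Request:
{"op": "step_arm", "data": {"motion": [[-0.0005, 0.0074, 0.019, 0, 0.06], [-0.0005, 0.0074, 0.019, 0, 0.06], [-0.0005, 0.0074, 0.019, 0, 0.06], [-0.0005, 0.0074, 0.019, 0, 0.06], [-0.0005, 0.0074, 0.019, 0, 0.06], [-0.0005, 0.0074, 0.019, 0, 0.06], [-0.0005, 0.0074, 0.019, 0, 0.06], [-0.0005, 0.0074, 0.019, 0, 0.06], [-0.0005, 0.0074, 0.019, 0, 0.06], [-0.0005, 0.0074, 0.019, 0, 0.06], [0, 0.0074, 0.019, 0, 0.06], [0, 0.0074, 0.019, 0, 0.06], [0, 0.0074, 0.019, 0, 0.06], [0, 0.0068, 0.018, 0, 0.06], [0, 0, 0, -0.11, 0.06], [0, 0, 0, -0.1015, 0.06], [0, 0, 0, 0, 0.06], [0, 0, 0, 0, 0.06]]}}

```text
time: 4.47
eef_pos: [530.3, -32.7, 285.4]
eef_rot: [2.829, 1.57, 1.209]
force: [-0.3, -0.1, 0.8]
opening: 0.703
```

```bash
python3 - <<'E'
from h import *
from plant import bot
import pickle
plan(bot,(531.5,-32.4,224),-0.044)
f=bot.grab_frame('wrist');p=[564.4,-194,-.0441]
im=cv2.resize(f['image'][:,:,::-1],(784,588),interpolation=cv2.INTER_CUBIC)
draw(im,f,p,RAIL,1.4,(0,0),(255,255,0));draw(im,f,p,PL(160),1.4,(0,0),(0,0,255))
cv2.imwrite('pics/w3.png',im)
E
```

```text
pos [530.3 -32.7 285.4] t 4.47 shift [ 0.0614  0.0012 -0.0003] turn -0.0056 force [-0.34 -0.06  0.85] open 0.703 q7 0.07
axes x [ 0.  0. -1.] y [ 0.999 -0.05   0.   ] z [-0.05  -0.999 -0.   ]
```

View pics/w3.png

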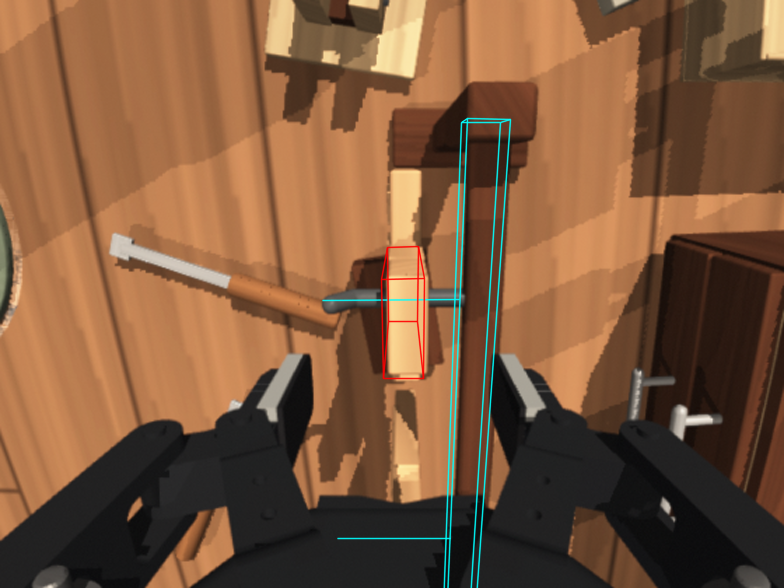

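Wrist view: lug at (387–428, 248–378) sits right in the model box and centred between the fingers (298 and 512). Descend and grip.

Request:
{"op": "step_arm", "data": {"motion": [[0.006, 0.001, 0, -0.01, 0.055], [0.006, 0, 0, 0, 0.055], [0.006, 0, 0, 0, 0.055], [0.006, 0, 0, 0, 0.055], [0.006, 0, 0, 0, 0.055], [0.006, 0, 0, 0, 0.055], [0.006, 0, 0, 0, 0.055], [0.006, 0, 0, 0, 0.055], [0.006, 0, 0, 0, 0.055], [0.006, 0, 0, 0, 0.055], [0, 0, 0, 0, 0.055], [0, 0, 0, 0, 0.055]], "force": 40}}

```text
time: 5.52
eef_pos: [531.2, -32.6, 225.1]
eef_rot: [-1.315, 1.57, -2.925]
force: [0.3, 0.4, 1.0]
opening: 0.646
```

Request:
{"op": "step_arm", "data": {"motion": [[0, 0, 0, 0, 0.0], [0, 0, 0, 0, 0.0], [0, 0, 0, 0, 0.0], [0, 0, 0, 0, 0.0], [0, 0, 0, 0, 0.0], [0, 0, 0, 0, 0.0], [0, 0, 0, 0, 0.0], [0, 0, 0, 0, 0.0], [0, 0, 0, 0, 0.0], [0, 0, 0, 0, 0.0]], "force": 50}}

```text
time: 6.35
eef_pos: [531.6, -32.6, 225.7]
eef_rot: [1.787, 1.57, 0.178]
force: [-0.6, -0.2, 6.1]
opening: 0.197
```

Request:
{"op": "step_arm", "data": {"motion": [[-0.003, 0, 0, 0, 0.0], [-0.003, 0, 0, 0, 0.0], [-0.003, 0, 0, 0, 0.0], [-0.003, 0, 0, 0, 0.0], [-0.0035, 0, 0, 0, 0.0], [0, 0, 0, 0, 0.0], [0, 0, 0, 0, 0.0], [0, 0, 0, 0, 0.0]]}}

```text
time: 7.02
eef_pos: [531.3, -32.6, 240.7]
eef_rot: [-1.565, 1.571, 3.109]
force: [0.4, -0.0, -1.2]
opening: 0.2
```

```bash
python3 - <<'E'
from h import *
from plant import bot
plan(bot,(531.5,-32.6,240),-0.038)
f=bot.grab_frame('scene')
im=f['image'][125:335,130:435,::-1]
cv2.imwrite('pics/s2.png',cv2.resize(im,None,fx=2.6,fy=2.6,interpolation=cv2.INTER_CUBIC))
E
```

```text
pos [531.3 -32.6 240.7] t 7.02 shift [ 0.0007  0.0002 -0.    ] turn -0.0005 force [ 0.45 -0.04 -1.23] open 0.2 q7 0.1
axes x [-0.  0. -1.] y [ 0.999 -0.039 -0.   ] z [-0.039 -0.999  0.   ]
```

View pics/s2.png

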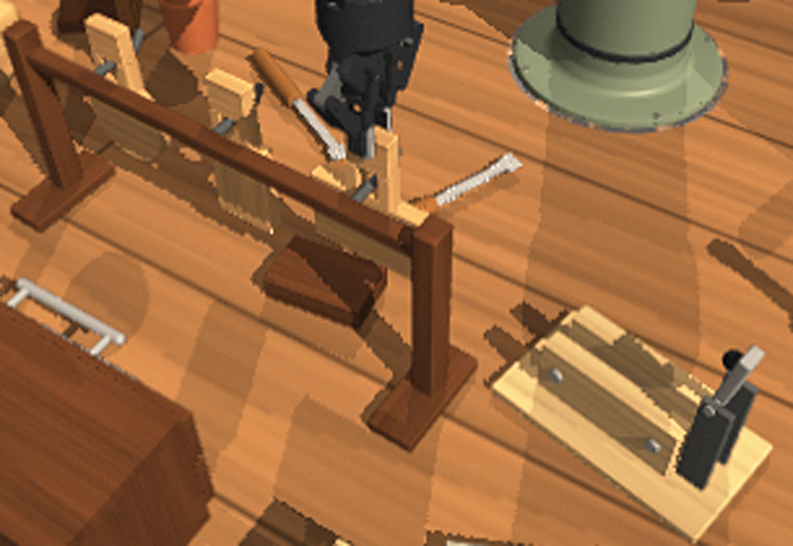

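Plaque held and raised: its shoulders at (335,180) and (415,212) stand higher than before. Draw it off toward −x.

Request:
{"op": "step_arm", "data": {"motion": [[0, -0.003, 0, 0, 0.0], [0, -0.005, 0, 0, 0.0], [0, -0.006, 0, 0, 0.0], [0, -0.006, 0, 0, 0.0], [0, -0.006, 0, 0, 0.0], [0, 0, 0, 0, 0.0]]}}

```text
time: 7.57
eef_pos: [504.1, -31.6, 240.9]
eef_rot: [-2.179, 1.57, 2.494]
force: [0.8, 0.6, -1.4]
opening: 0.201
```

Request:
{"op": "step_arm", "data": {"motion": [[0, -0.006, 0, 0, 0.0], [0, -0.006, 0, 0, 0.0], [0, -0.006, 0, 0, 0.0], [0, -0.006, 0, 0, 0.0], [0, -0.006, 0, 0, 0.0], [0, -0.006, 0, 0, 0.0], [0, -0.006, 0, 0, 0.0], [0, -0.006, 0, 0, 0.0], [0, 0, 0, 0, 0.0]]}}

```text
time: 8.32
eef_pos: [456.3, -29.7, 240.8]
eef_rot: [-2.121, 1.57, 2.553]
force: [0.1, 0.8, -0.9]
opening: 0.196
```

```bash
python3 - <<'E'
from h import *
from plant import bot
plan(bot,(456,-30,252),-0.22)
plan(bot,(507,224.5,252),-0.22)
E
```

```text
pos [456.3 -29.7 240.8] t 8.32 shift [-0.0112 -0.0003  0.0003] turn 0.1814 force [ 0.06  0.78 -0.93] open 0.196 q7 0.05
axes x [-0.  0. -1.] y [ 0.999 -0.039 -0.   ] z [-0.039 -0.999 -0.   ]
pos [456.3 -29.7 240.8] t 8.32 shift [-0.0111  0.0409 -0.256 ] turn 0.1814 force [ 0.06  0.78 -0.93] open 0.196 q7 0.05
axes x [-0.  0. -1.] y [ 0.999 -0.039 -0.   ] z [-0.039 -0.999 -0.   ]
```

Request:
{"op": "step_arm", "data": {"motion": [[-0.002, 0, -0.008, 0, 0], [-0.003, 0, -0.016, 0, 0], [-0.003, 0, -0.018, 0, 0], [-0.003, 0, -0.018, 0, 0], [0, 0, -0.018, 0, 0], [0, 0, -0.018, 0, 0], [0, 0.004, -0.018, 0, 0], [0, 0.004, -0.018, 0, 0], [0, 0.004, -0.018, 0, 0], [0, 0.004, -0.018, 0, 0], [0, 0.004, -0.018, 0, 0], [0, 0.004, -0.018, 0, 0], [0, 0.004, -0.018, 0, 0], [0, 0.004, -0.018, 0, 0], [0, 0.004, -0.01, 0, 0], [0, 0.004, -0.006, 0.06, 0], [0, 0, 0, 0.06, 0], [0, 0, 0, 0.061, 0], [0, 0, 0, 0, 0], [0, 0, 0, 0, 0]]}}

```text
time: 9.98
eef_pos: [507.2, 224.6, 251.7]
eef_rot: [-0.071, 1.571, -1.859]
force: [0.3, -0.5, -1.7]
opening: 0.197
```

```bash
python3 - <<'E'
from h import *
from plant import bot
import pickle
plan(bot,(507,224.5,252),-0.22)
W=bot.grab_frame('wrist');t=bot.grab_frame('top');sc=bot.grab_frame('scene');pickle.dump((W,t,sc),open('G.pkl','wb'))
s=bot.sense();x,y,z=s['eef_pos']
q=[507.3,224.6,-.2214]
def pl(z0):return box(-9,9,-65,65,z0,z0+80)+box(-9,9,-23,23,z0+80,z0+155)
def crop(f,x0,y0,w,h,k):
    im=cv2.resize(f['image'][y0:y0+h,x0:x0+w,::-1],(w*k,h*k),interpolation=cv2.INTER_CUBIC)
    im2=im.copy()
    draw(im2,f,q,JIG,k,(x0,y0),(255,0,0));draw(im2,f,[x,y,-.22],pl(z-135.7),k,(x0,y0),(0,0,255));return np.hstack([im,im2])
o=np.zeros((600,800,3),np.uint8)
a=crop(t,90,160,130,90,3);b=crop(sc,290,200,130,110,3)
o[:270,:780]=a;o[270:,:780]=b;cv2.imwrite('pics/g1.png',o)
E
```

```text
pos [507.2 224.6 251.7] t 9.98 shift [-0.0003 -0.0002  0.0002] turn 0.0024 force [ 0.32 -0.48 -1.73] open 0.197 q7 -0.57
axes x [-0. -0. -1.] y [ 0.976 -0.216 -0.   ] z [-0.216 -0.976  0.   ]
```

View pics/g1.png

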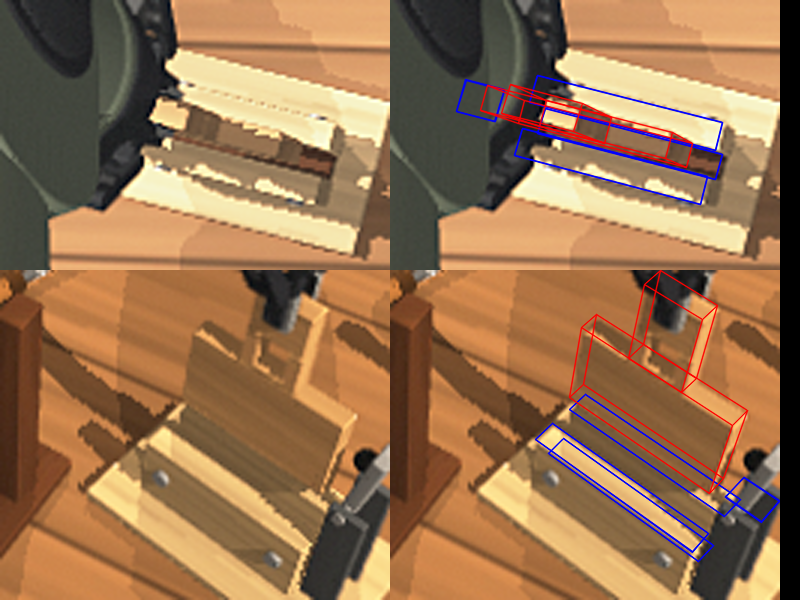

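Plaque hangs over the jig and its model box matches the scene view ((328,305) lug corner, (357,413) shoulder). Jig end position differs slightly between views, so I check it numerically using brightness profiles.

```bash
python3 - <<'E'
from h import *
import pickle
F=pickle.load(open('F.pkl','rb'));W=pickle.load(open('W.pkl','rb'))
q=[507.3,224.6,-.2214]
def prof(f,P):
    px=proj(f,place(q,P)).astype(np.float32);g=cv2.cvtColor(f['image'],cv2.COLOR_RGB2GRAY)
    return cv2.remap(g,px[:,:1],px[:,1:],cv2.INTER_LINEAR)[:,0]
ys=np.arange(-95,-56,2.)
for n,f in(('wrist',W),('top',F['top']),('scene',F['scene'])):
    for x in(-21.5,21.5): print(n,'end x',x,prof(f,[(x,y,75) for y in ys]))
xs=np.arange(-40,41,2.)
print(xs.astype(int))
for n,f in(('wrist',W),('top',F['top']),('scene',F['scene'])):
    for y in(-65,-40,0,40): print(n,'across y',y,prof(f,[(x,y,75) for x in xs]))
E
```

```text
wrist end x -21.5 [ 46  46  44  44  44  44  43  43  43  43  95 186 192 193 192 192 193 192
 192 192]
wrist end x 21.5 [122 121 121 121 121 121 122 121  87  67 127 214 217 217 216 216 216 216
 214 210]
top end x -21.5 [119 118 120 117  97  85  80  81 100 223 241 238 235 235 235 235 235 235
 233 230]
top end x 21.5 [158 159 157 143 122 109 104 101 109 193 237 239 236 234 235 236 235 234
 235 235]
scene end x -21.5 [116 113 113 109 107 106 101  97  92  88 117 178 219 226 225 224 224 223
 224 224]
scene end x 21.5 [ 61  61  62  62  60  61  60  59  61  72 109 169 214 226 224 224 223 223
 223 223]
[-40 -38 -36 -34 -32 -30 -28 -26 -24 -22 -20 -18 -16 -14 -12 -10  -8  -6
  -4  -2   0   2   4   6   8  10  12  14  16  18  20  22  24  26  28  30
  32  34  36  38  40]
wrist across y -65 [181 177 107  85 121 191 194 193 194 193 187 178 177 179 174 130 119 113
  86  85  81  84  86  88  90 102 183 218 218 218 219 215 208 202 203 203
 188 189 197 192 189]
wrist across y -40 [183 156  91 100 126 193 194 194 194 192 186 178 176 177 173 117  50  47
  48  48  47  30  22  22  34  71 160 194 193 193 194 1
[... 1193 characters left out ...]
230 228 226 224 222 217 213 214 212 185 132 105
 106 109 114 112 105  96  93 106 162 221 228 226 224 223 219 214 214 215
 197 153 112 105 111]
scene across y -40 [129 125 121 120 140 175 200 205 202 200 195 189 186 186 182 160 125 105
 108 113 113 108 103  96  93 117 170 211 227 226 224 222 218 213 212 213
 196 148 111 106 111]
scene across y 0 [100  89  85 106 146 175 178 140 105  98  96  94  92  93  94  92  88  88
  92  94  91  88  85  84  83 106 161 195 203 202 200 195 194 199 206 210
 196 146 105 105 110]
scene across y 40 [121 128 128 126 117 108 102  98 100 101  97  95  95  97  98  96  97 101
 109 112 111 107 103 104 106 103  99  95 113 161 193 195 189 187 192 199
 185 137 108 107 111]
```

All three views agree on the jig within about 1 mm across and ±2.5 mm along. Lower.

Request:
{"op": "step_arm", "data": {"motion": [[0.003, 0, 0, 0.0035, 0], [0.005, 0, 0, 0, 0], [0.006, 0, 0, 0, 0], [0.006, 0, 0, 0, 0], [0.005, 0, 0, 0, 0], [0.003, 0, 0, 0, 0], [0.003, 0, 0, 0, 0], [0.003, 0, 0, 0, 0], [0.002, 0, 0, 0, 0], [0, 0, 0, 0, 0]]}}

```text
time: 10.97
eef_pos: [507.1, 224.5, 215.4]
eef_rot: [-0.768, 1.57, -2.561]
force: [0.4, -0.3, -1.3]
opening: 0.199
```

Request:
{"op": "step_arm", "data": {"motion": [[0.002, 0, 0, 0, 0], [0.002, 0, 0, 0, 0], [0.002, 0, 0, 0, 0], [0.002, 0, 0, 0, 0], [0, 0, 0, 0, 0]]}}

```text
time: 11.38
eef_pos: [507.1, 224.4, 207.4]
eef_rot: [-0.757, 1.57, -2.551]
force: [-0.2, -0.4, -1.9]
opening: 0.198
```

Request:
{"op": "step_arm", "data": {"motion": [[0.002, 0, 0, 0, 0], [0.002, 0, 0, 0, 0], [0.002, 0, 0, 0, 0], [0.002, 0, 0, 0, 0], [0.002, 0, 0, 0, 0], [0, 0, 0, 0, 0]]}}

```text
time: 11.88
eef_pos: [507.1, 224.4, 197.4]
eef_rot: [-0.647, 1.57, -2.441]
force: [0.2, -0.1, -2.3]
opening: 0.198
```

Request:
{"op": "step_arm", "data": {"motion": [[0.002, 0, 0, 0, 0], [0.002, 0, 0, 0, 0], [0.002, 0, 0, 0, 0], [0.002, 0, 0, 0, 0], [0.002, 0, 0, 0, 0], [0, 0, 0, 0, 0]]}}

```text
time: 12.38
eef_pos: [507.1, 224.4, 187.4]
eef_rot: [-0.662, 1.57, -2.455]
force: [-0.6, -0.2, -0.5]
opening: 0.199
```

Request:
{"op": "step_arm", "data": {"motion": [[0.001, 0, 0, 0, 0], [0.001, 0, 0, 0, 0], [0.001, 0, 0, 0, 0], [0.001, 0, 0, 0, 0], [0, 0, 0, 0, 0]]}}

```text
time: 12.8
eef_pos: [507.1, 224.5, 183.6]
eef_rot: [-0.686, 1.571, -2.48]
force: [-0.7, -0.2, -0.4]
opening: 0.194
```

Request:
{"op": "step_arm", "data": {"motion": [[0.001, 0, 0, 0, 0], [0.001, 0, 0, 0, 0], [0.001, 0, 0, 0, 0], [0, 0, 0, 0, 0]]}}

```text
time: 13.13
eef_pos: [507.2, 224.5, 180.6]
eef_rot: [-0.51, 1.571, -2.303]
force: [-0.1, -0.1, -0.8]
opening: 0.195
```

Request:
{"op": "step_arm", "data": {"motion": [[0.001, 0, 0, 0, 0], [0.001, 0, 0, 0, 0], [0.001, 0, 0, 0, 0], [0, 0, 0, 0, 0]]}}

```text
time: 13.47
eef_pos: [507.2, 224.5, 177.6]
eef_rot: [-0.592, 1.571, -2.386]
force: [-0.4, -0.8, -2.5]
opening: 0.199
```

Request:
{"op": "step_arm", "data": {"motion": [[0.001, 0, 0, 0, 0], [0.001, 0, 0, 0, 0], [0.001, 0, 0, 0, 0], [0, 0, 0, 0, 0]]}}

```text
time: 13.8
eef_pos: [507.1, 224.4, 174.6]
eef_rot: [-0.71, 1.571, -2.503]
force: [0.1, 0.2, -1.8]
opening: 0.196
```

Request:
{"op": "step_arm", "data": {"motion": [[0.001, 0, 0, 0, 0], [0.001, 0, 0, 0, 0], [0, 0, 0, 0, 0]]}}

```text
time: 14.05
eef_pos: [507.2, 224.5, 172.6]
eef_rot: [-0.669, 1.571, -2.463]
force: [-0.1, -0.4, -0.9]
opening: 0.198
```

Request:
{"op": "step_arm", "data": {"motion": [[0.001, 0, 0, 0, 0], [0.001, 0, 0, 0, 0], [0, 0, 0, 0, 0]]}}

```text
time: 14.3
eef_pos: [507.2, 224.5, 170.6]
eef_rot: [-0.513, 1.571, -2.307]
force: [0.6, -0.3, -1.7]
opening: 0.197
```

Request:
{"op": "step_arm", "data": {"motion": [[0.001, 0, 0, 0, 0], [0.001, 0, 0, 0, 0], [0, 0, 0, 0, 0]]}}

```text
time: 14.55
eef_pos: [507.2, 224.5, 168.6]
eef_rot: [-0.666, 1.571, -2.46]
force: [-0.2, 1.1, -1.9]
opening: 0.2
```

Request:
{"op": "step_arm", "data": {"motion": [[0.001, 0, 0, 0, 0], [0.001, 0, 0, 0, 0], [0, 0, 0, 0, 0]]}}

```text
time: 14.8
eef_pos: [508.2, 224.3, 168.0]
eef_rot: [2.16, 1.569, 0.366]
force: [-1.4, -3.3, 18.6]
opening: 0.198
```

Firm contact at TCP z ≈168 (bottom ≈32 mm, within the seat range). Ease off and let go.

Request:
{"op": "step_arm", "data": {"motion": [[-0.001, 0, 0, 0, 0], [0, 0, 0, 0, 0], [0, 0, 0, 0, 0]]}}

```text
time: 15.05
eef_pos: [507.5, 224.4, 168.0]
eef_rot: [1.964, 1.57, 0.171]
force: [-1.5, -1.6, 5.9]
opening: 0.197
```

Request:
{"op": "step_arm", "data": {"motion": [[0, 0, 0, 0, 0.01], [0, 0, 0, 0, 0.02], [0, 0, 0, 0, 0.03], [0, 0, 0, 0, 0.04], [0, 0, 0, 0, 0.04], [0, 0, 0, 0, 0.04], [0, 0, 0, 0, 0.04], [0, 0, 0, 0, 0.04]]}}

```text
time: 15.72
eef_pos: [507.2, 224.5, 167.8]
eef_rot: [-0.405, 1.571, -2.198]
force: [0.3, 0.8, -0.8]
opening: 0.47
```

Request:
{"op": "step_arm", "data": {"motion": [[-0.004, 0, 0, 0, 0.04], [-0.006, 0, 0, 0, 0.04], [-0.008, 0, 0, 0, 0.04], [-0.01, 0, 0, 0, 0.04], [-0.01, 0, 0, 0, 0.04], [-0.012, 0, 0, 0, 0.04], [-0.012, 0, 0, 0, 0.04], [-0.012, 0, 0, 0, 0.04], [-0.012, 0, 0, 0, 0.04], [-0.012, 0, 0, 0, 0.04], [-0.012, 0, 0, 0, 0.04], [0, 0, 0, 0, 0.04], [0, 0, 0, 0, 0.04]]}}

```text
time: 16.8
eef_pos: [507.4, 224.6, 278.8]
eef_rot: [2.448, 1.569, 0.654]
force: [-0.4, -0.6, 0.2]
opening: 0.472
```

```bash
python3 - <<'E'
from h import *
from plant import bot
import pickle
plan(bot,(507,224.5,280),-0.2214)
W=bot.grab_frame('wrist');sc=bot.grab_frame('scene');pickle.dump((W,sc),open('H.pkl','wb'))
q=[507.2,224.4,-.2214]
def pl(z0):return box(-9,9,-65,65,z0,z0+80)+box(-9,9,-23,23,z0+80,z0+155)
def crop(f,x0,y0,w,h,k):
    im=cv2.resize(f['image'][y0:y0+h,x0:x0+w,::-1],(w*k,h*k),interpolation=cv2.INTER_CUBIC)
    draw(im,f,q,JIG,k,(x0,y0),(255,0,0));draw(im,f,q,pl(32.3),k,(x0,y0),(0,0,255));return im
a=crop(W,230,60,130,200,3);b=crop(sc,300,200,130,110,3)
o=np.zeros((600,800,3),np.uint8);o[:600,:390]=a;o[:330,400:790]=b
o[330:528,400:634]=cv2.resize(sc['image'][200:310,300:430,::-1],(234,198));cv2.imwrite('pics/h1.png',o)
E
```

```text
pos [507.4 224.6 278.8] t 16.8 shift [-0.0012 -0.0004  0.0002] turn -0.0015 force [-0.35 -0.59  0.22] open 0.472 q7 -0.59
axes x [ 0.001  0.001 -1.   ] y [ 0.975 -0.221  0.001] z [-0.221 -0.975 -0.001]
```

View pics/h1.png

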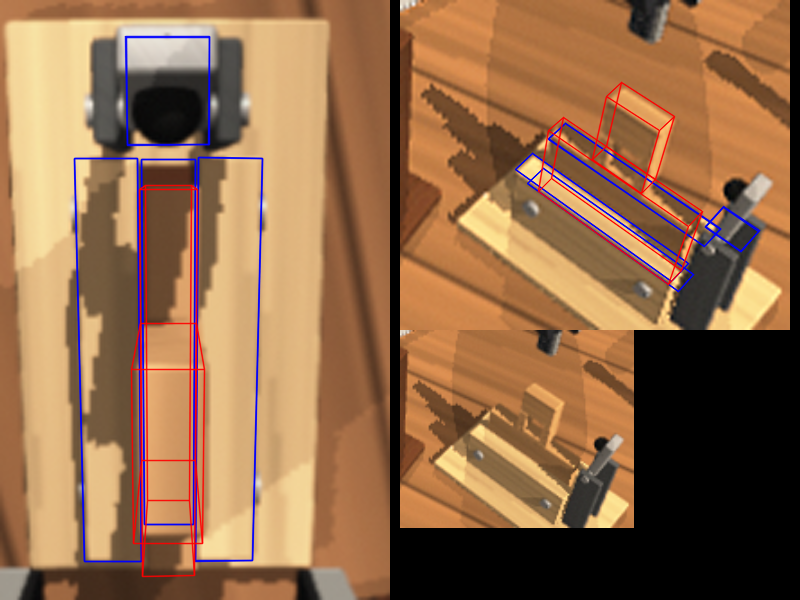

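Wrist crop: lug top at (135–205, 362–542) and shoulder end at y=187 coincide with the seated model (seat ≈32 mm), centred in the slot; scene view agrees. Lever still stands up. Now its angle.

```bash
python3 - <<'E'
from h import *
from plant import bot
import pickle
W,sc=pickle.load(open('H.pkl','rb'));q=[507.2,224.4,-.2214]
for th in np.arange(1.2,2.05,.1):
    tip=[(0,88-63*np.cos(th),122+63*np.sin(th))]
    b=[(0,88-44*np.cos(th)-10*np.sin(th),122+44*np.sin(th)-10*np.cos(th))]
    print(round(th,1),[((proj(f,place(q,P))[0]-o)*3).round(0).tolist() for P in(tip,b) for f,o in((W,(230,60)),(sc,(300,200)))],place(q,tip).round(0))
E
```

```text
1.2 [[166.0, 192.0], [314.0, 161.0], [167.0, 200.0], [305.0, 177.0]] [[522. 288. 181.]]
1.3 [[166.0, 167.0], [322.0, 164.0], [166.0, 185.0], [310.0, 178.0]] [[523. 294. 183.]]
1.4 [[166.0, 140.0], [330.0, 168.0], [166.0, 169.0], [315.0, 180.0]] [[524. 300. 184.]]
1.5 [[166.0, 112.0], [338.0, 172.0], [166.0, 152.0], [321.0, 182.0]] [[526. 306. 185.]]
1.6 [[166.0, 84.0], [346.0, 177.0], [166.0, 134.0], [327.0, 185.0]] [[527. 312. 185.]]
1.7 [[166.0, 56.0], [353.0, 183.0], [166.0, 116.0], [332.0, 188.0]] [[528. 318. 184.]]
1.8 [[166.0, 29.0], [361.0, 189.0], [166.0, 97.0], [338.0, 191.0]] [[530. 324. 183.]]
1.9 [[166.0, 2.0], [368.0, 195.0], [166.0, 78.0], [343.0, 195.0]] [[531. 330. 182.]]
2.0 [[166.0, -23.0], [375.0, 202.0], [166.0, 60.0], [349.0, 199.0]] [[532. 336. 179.]]
```

```bash
python3 - <<'E'
from h import *
import pickle
W,sc=pickle.load(open('H.pkl','rb'));q=[507.2,224.4,-.2214]
def prof(f,P):
    px=proj(f,place(q,P)).astype(np.float32);g=cv2.cvtColor(f['image'],cv2.COLOR_RGB2GRAY)
    return cv2.remap(g,px[:,:1],px[:,1:],cv2.INTER_LINEAR)[:,0]
ys=np.arange(-32,33,1.)
for n,f in(('w',W),('s',sc)):
    for lo,hi,z in((-34,-14,187.3),(14,34,187.3),(56,76,112.3),(-76,-56,112.3)):
        print(n,lo,z,prof(f,[(0,y,z) for y in np.arange(lo,hi+1.)]))
E
```

```text
w -34 187.3 [ 60  54  52  57  71  77  78  77  76  78  78  77  77  96 148 165 165 165
 165 164 164]
w 14 187.3 [167 166 167 168 168 167 168 169 172 189 188 169 167 167 165 163 161 162
 162 162 152]
w 56 112.3 [ 79  79  80  80  80  80  79  79  79  76  67  57  54  54  54  59 100 176
 198 200 199]
w -76 112.3 [69 70 70 70 70 70 70 70 65 58 54 52 54 61 71 77 79 77 77 77 77]
s -34 187.3 [134 134 134 134 133 133 134 133 133 133 132 131 132 135 140 153 166 177
 179 179 178]
s 14 187.3 [179 179 179 180 180 180 179 179 183 193 202 200 186 167 145 130 122 122
 124 123 124]
s 56 112.3 [ 89  89  89  89  89  90  91  91  90  91  89  82  83 117 139 140 142 148
 159 162 169]
s -76 112.3 [128 128 128 127 127 127 128 128 127 127 126 125 125 123 114 100  88  86
  86  87  86]
```

Request:
{"op": "step_arm", "data": {"motion": [[0, 0, -0.008, 0, 0], [0, 0, -0.013, 0, 0], [0, 0, -0.015, 0, 0], [0, 0, -0.015, 0, 0], [0, 0, -0.015, 0, 0], [0, 0, -0.016, 0, 0], [0, 0, -0.016, 0, 0], [0, 0, -0.016, 0, 0], [0, 0, -0.016, 0, 0], [0.013, 0, 0, 0, 0], [0.02, 0, 0, 0, 0], [0.02, 0, 0, 0, 0], [0.02, 0, 0, 0, 0], [0.02, 0, 0, 0, 0], [0.02, 0, 0, 0, 0], [0, 0, 0, 0, 0], [0, 0, 0, 0, 0]]}}

```text
time: 18.32
eef_pos: [535.5, 352.2, 164.0]
eef_rot: [-0.728, 1.569, -2.521]
force: [0.6, -0.0, 1.0]
opening: 0.001
```

```bash
python3 - <<'E'
from h import *
from plant import bot
c,s=np.cos(-.2214),np.sin(-.2214)
plan(bot,(507.2-s*115,224.4+c*115,166),-0.2214)
E
```

```text
pos [535.5 352.2 164. ] t 18.32 shift [-0.002   0.0005  0.0159] turn -0.0008 force [ 0.6  -0.05  0.95] open 0.001 q7 -0.7
axes x [-0.002 -0.001 -1.   ] y [ 0.975 -0.22  -0.001] z [-0.22  -0.975  0.001]
```

Plaque is within ~1.5 mm of centre. Swing the lever over along an arc.

Request:
{"op": "step_arm", "data": {"motion": [[-0.002, 0, 0.006, 0, 0], [0, 0, 0.006, 0, 0], [0, 0, 0.005, 0, 0], [0, 0, 0.0045, 0, 0], [0, 0, 0.0045, 0, 0], [-0.0005, 0, 0.0045, 0, 0], [-0.0005, 0, 0.0045, 0, 0], [0.0005, 0, 0.0045, 0, 0], [0.001, 0, 0.0045, 0, 0], [0.001, 0, 0.0045, 0, 0]]}}

```text
time: 19.15
eef_pos: [525.7, 304.5, 166.3]
eef_rot: [2.647, 1.568, 0.853]
force: [2.7, 7.1, -1.8]
opening: -0.001
```

Request:
{"op": "step_arm", "data": {"motion": [[0.001, 0, 0.0025, 0, 0], [0.0015, 0, 0.0025, 0, 0], [0.0015, 0, 0.0025, 0, 0], [0.0018, 0, 0.0025, 0, 0], [0.0019, 0, 0.0019, 0, 0], [0.0019, 0, 0.0019, 0, 0], [0.0019, 0, 0.0019, 0, 0], [0.0019, 0, 0.0019, 0, 0], [0.002, 0, 0.0019, 0, 0], [0.002, 0, 0.0012, 0, 0], [0, 0, 0, 0, 0]]}}

```text
time: 20.07
eef_pos: [521.1, 283.1, 148.7]
eef_rot: [2.235, 1.569, 0.44]
force: [1.3, -0.5, 3.7]
opening: 0.003
```

Request:
{"op": "step_arm", "data": {"motion": [[0.002, 0, 0.0012, 0, 0], [0.002, 0, 0.0012, 0, 0], [0.001, 0, 0.0005, 0, 0], [0, 0, 0, 0, 0]]}}

```text
time: 20.4
eef_pos: [520.5, 280.2, 143.8]
eef_rot: [2.13, 1.57, 0.336]
force: [0.8, -1.8, 5.5]
opening: 0.005
```

Now pressing down, small steps.

Request:
{"op": "step_arm", "data": {"motion": [[0.001, 0, 0.0005, 0, 0], [0.001, 0, 0.0005, 0, 0], [0.001, 0, 0.0005, 0, 0], [0, 0, 0, 0, 0]]}}

```text
time: 20.73
eef_pos: [520.2, 278.7, 140.8]
eef_rot: [2.062, 1.57, 0.267]
force: [0.4, -2.3, 6.5]
opening: 0.001
```

Request:
{"op": "step_arm", "data": {"motion": [[0.001, 0, 0.0004, 0, 0], [0.001, 0, 0.0003, 0, 0], [0, 0, 0, 0, 0]]}}

```text
time: 20.98
eef_pos: [520.0, 277.9, 138.8]
eef_rot: [1.846, 1.57, 0.052]
force: [-0.5, -2.1, 5.6]
opening: -0.002
```

Request:
{"op": "step_arm", "data": {"motion": [[0.001, 0, 0, 0, 0], [0.001, 0, 0, 0, 0], [0, 0, 0, 0, 0]]}}

```text
time: 21.23
eef_pos: [520.0, 277.8, 136.7]
eef_rot: [1.705, 1.57, -0.089]
force: [-0.2, -3.9, 5.9]
opening: -0.0
```

Request:
{"op": "step_arm", "data": {"motion": [[0.001, 0, 0, 0, 0], [0, 0, 0, 0, 0], [0, 0, 0, 0, 0]]}}

```text
time: 21.48
eef_pos: [520.0, 277.8, 136.1]
eef_rot: [1.842, 1.57, 0.047]
force: [-1.4, -3.9, 11.6]
opening: -0.003
```

Request:
{"op": "step_arm", "data": {"motion": [[0.001, 0, 0, 0, 0], [0, 0, 0, 0, 0], [0, 0, 0, 0, 0]]}}

```text
time: 21.73
eef_pos: [520.1, 277.7, 135.7]
eef_rot: [1.986, 1.57, 0.191]
force: [-3.8, -5.7, 22.5]
opening: 0.005
```

Request:
{"op": "step_arm", "data": {"motion": [[0.0005, 0, 0, 0, 0], [0.0005, 0, 0, 0, 0], [0, 0, 0, 0, 0], [0, 0, 0, 0, 0], [0, 0, 0, 0, 0]]}}

```text
time: 22.15
eef_pos: [520.2, 277.7, 135.4]
eef_rot: [2.217, 1.569, 0.422]
force: [-8.7, -8.4, 36.3]
opening: 0.003
```

Request:
{"op": "step_arm", "data": {"motion": [[-0.001, 0, 0, 0, 0], [-0.002, 0, 0, 0, 0], [-0.004, 0, 0, 0, 0], [-0.008, 0, 0, 0, 0], [-0.012, 0, 0, 0, 0], [-0.015, 0, 0, 0, 0], [-0.02, 0, 0, 0, 0], [-0.02, 0, 0, 0, 0], [-0.02, 0, 0, 0, 0], [-0.02, 0, 0, 0, 0], [-0.02, 0, 0, 0, 0], [0, 0, 0, 0, 0], [0, 0, 0, 0, 0]]}}

```text
time: 23.23
eef_pos: [519.9, 278.9, 276.6]
eef_rot: [2.448, 1.568, 0.655]
force: [-0.5, -1.2, -0.3]
opening: 0.001
```

```bash
python3 - <<'E'
from h import *
from plant import bot
plan(bot,(507,224.5,280),-0.2214)
W=bot.grab_frame('wrist');sc=bot.grab_frame('scene')
q=[507.2,224.4,-.2214]
P=lambda th:[[(x,88-a*np.cos(th)+b*np.sin(th),122+a*np.sin(th)+b*np.cos(th)) for a,b in((0,6),(63,6),(63,-6))] for x in(-12,12)]
seg=[(c[i],c[i+1]) for c in P(.21) for i in(0,1)]
pl=box(-9,9,-65,65,32.3,112.3)+box(-9,9,-23,23,112.3,187.3)
def crop(f,x0,y0,w,h,k,dr=True):
    im=cv2.resize(f['image'][y0:y0+h,x0:x0+w,::-1],(w*k,h*k),interpolation=cv2.INTER_CUBIC)
    if dr: draw(im,f,q,pl,k,(x0,y0),(0,0,255));draw(im,f,q,seg,k,(x0,y0),(255,255,0))
    return im
o=np.zeros((600,800,3),np.uint8)
o[:330,:390]=crop(sc,310,210,130,110,3);o[:330,400:790]=crop(sc,310,210,130,110,3,False)
o[330:600,:400]=crop(sc,130,120,200,135,2,False);w=cv2.resize(W['image'][:,:,::-1],(360,270));o[330:,420:780]=w
cv2.imwrite('pics/i1.png',o)
E
```

```text
pos [519.9 278.9 276.6] t 23.23 shift [-0.0035 -0.0005  0.0559] turn -0.0017 force [-0.46 -1.15 -0.28] open 0.001 q7 -0.66
axes x [ 0.002  0.001 -1.   ] y [ 0.975 -0.221  0.002] z [-0.221 -0.975 -0.002]
```

View pics/i1.png

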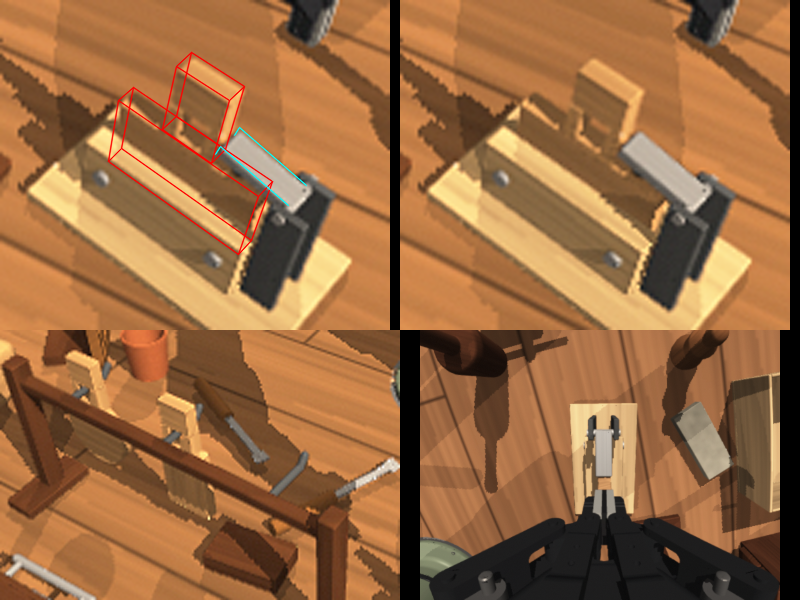

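Lever lies at the modelled 0.21 rad with its end beside the lug at (630,145). The plaque is seated upright, and the round and slim plaques still hang at (85,380) and (180,420). The gripper is clear.

```bash
python3 -c "
from plant import bot
print(bot.finish_job())"
```

```text
the job is handed in; nothing more can be done
None
```

The wide plaque is seated in the jig, lug upwards, with the lever pressed down on its shoulder. I handed the job in at about 23 s of the 70 s allowed.

- **Seating:** I lowered it until the wrist force rose to about 19 N. That put the plaque's bottom edge at about 32 mm, within the seat's 25–45 mm range. I eased off to about 6 N before letting go.
- **Lever:** I swung it over and pressed it down to about 36 N vertically, roughly 38 N in all, close to the 40 N limit.
- **Last checks:** The final pictures match a lever angle of about 0.21 rad, which is where the pad meets the shoulder. They also show the plaque upright in the slot, the round and slim plaques still on their hooks, and the gripper clear of everything.
- **Disagreements:** The cameras differed by up to about 2.5 mm on where the jig sits along its slot. Measured against the jig, the plaque is about 1.5 mm off centre towards the lever post, and I left it there.

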